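# Put the carving tools back on their shadow pads

## Robot

A 6-joint arm with a two-finger parallel gripper is mounted at the origin on the work surface. World frame = base frame: x ahead of the robot, y to its left, z up, the work surface at z = 0. Lengths are in mm, angles in rad, forces in N, time in s.
With the tool pointing down it reaches from about 250 to 725 mm from the base axis. Payload 9.7 kg.
Tool frame: the origin (TCP) lies midway between the tips of the shut fingers; the grasp point (between the pads) lies 19 mm behind it; z points along the fingers, y is the line along which they close (so a half turn about z gives the same grasp; the last joint's range is limited). The gripper opens to 85 mm and grips with 20 to 120 N. Pads are 22 mm wide; open, the fingers measure 114 mm over their backs; the gripper's body (76 mm by 85 mm) begins 54 mm behind the grasp point. The pads swing forward as they close: fully open they stand 13 mm farther back than shut.
Start: joints at [1.3, 0.087, 0.176, 1.66, 0, 1.571], TCP at [147.124, 529.954, 231.284] pointing down, gripper open.
Joint ranges: [-3.13, 3.13], [-0.85, 1.81], [-1.15, 1.24], [-2.2, 2.28], [-1.44, 1.52], [-3.14, 3.14]. Speed limits (rad/s): [2.22, 2.22, 2.57, 3.14, 3.14, 3.14].

## Interface

Orientations are given as a 3x3 rotation matrix whose columns are the frame's x, y, z axes.
In Python, from rig import env gives the robot as it stands.
- The arm moves only by the tool carry_out, never from a script. Its argument "commands" is a list of rows, each an object with "claw": the closure, from -1 (fully open) to 1 (shut); "slide": the shift along the tool's x, y, z in m, a list of three; "spin": the turn about the tool's z in rad. A call has 1 to 20 rows; each row shifts and turns the commanded pose from where the row before left it, along the tool's axes as they then stand; what a row does not reach is not made up. A row lasts 1/10 s, in which the tool goes at most 50 mm and 8.59 degrees, less where a joint would pass 70% of its speed; a pose out of reach is approached as far as the arm can. A call with a gripper value outside its range is refused whole. The fingers move at their own pace and stop on an object; "force" is the grip in N (left out, the last holds). Time passes only in rows, so rows that do not move let the fingers close. It gives the time, the measured TCP pose, the force, the opening and the grip force at its end, in the units of the state.
- env.read_state(): the state, without advancing time (a new reading comes with each control period).
- env.capture(name): name is "scene" or "top"; returns a dict with "image" (420x560x3 uint8, blue, green, red), "intrinsics" (3x3 intrinsics, pixels), "k1" (the pictures are not rectified: a ray, as slopes to the right and down, at radius r is drawn at 1 + k1 r^2 times it, then the intrinsics apply), "R" (3x3) and "t" (3): a world point X has camera coordinates R X + t. Camera axes: x right, y down, z forward; pixel columns grow to the right and rows downward; lengths in mm; the calibration is good to about 2 mm. A picture is of the moment at which its call begins. There is no depth.
- env.finish_job(): hands the job in; it is judged then, once.
The state is a dict: "time_s": time; "joints": joint angles; "qvel": joint speeds; "effort": joint torques, N m; "eef_pos": TCP position; "orientation": TCP orientation; "force": force on the tool from outside, world axes, zero at the start; "ft_torque": the same for the moment, N m; "width": finger opening in mm; "grip_force": force on a finger pad.
Only numpy, scipy, OpenCV 4.12 (cv2) and the standard library are available. Lean on these libraries where they do the work, as an engineer would, in place of code of your own. Each camera call takes 0.05 s, during which the arm holds its last target. There are 200 camera calls.

## Task

Tidy the carving bench: four loose things (the palm chisel, the red block plane, the try square and the roll of tape) lie among four dark foam pads, each painted with the yellow outline of one of them. Lay each thing flat on the pad that shows its outline, covering the outline and pointing the same way as it (the plane may lie either way round), and leave all four lying there, let go.

Things in the scene. Friction and masses are not known exactly. Their poses are not given: they have to be found in the camera images.
- chisel: Loose palm carving chisel lying flat, 122 mm long, 0.1 kg: pale wooden octagonal handle 26 mm wide and high from x = -61 to +5 mm, brass ferrule, then a steel blade 12 mm wide, 5 mm thick, its middle 13 mm up, to x = +61. Origin: on the underside at the middle of the overall length; x points to the blade's tip, z up. Grip across the handle (along y), its middle at x = -28 mm.
- chisel_tip (a point): The tip of the chisel's blade, 61 mm along the chisel's x from its origin and 13 mm up.
- plane: Loose small red block plane lying on its sole, 0.35 kg: body 110 mm long (x), 42 mm wide (y), 26 mm high with round ends; steel iron and brass knobs on top reach 42 mm. Origin: centre of the sole; z up. Both ends have the same outline: it may lie either way round. Grip across the body's width.
- square: Loose L-shaped try square lying flat, 0.11 kg. Dark wooden stock with brass bands: x -45 to -27, y -37.5 to +37.5 mm, 16 mm high. Steel blade at its +y end: x -27 to +45, y +12.5 to +37.5, 3 mm thick, on the underside. Origin: on the underside, centre of the 90 x 75 mm rectangle around it; z up. Grip the stock across its 18 mm (along x), e.g. at x = -36, y = -10 mm.
- square_tip (a point): The free end of the square's steel blade: x = +45, y = +25 mm from the square's origin, 3 mm up.
- tape: A loose tan roll of masking tape lying flat, 66 mm outside diameter, 42 mm hole, 25 mm high, about 0.07 kg. Origin: centre of its underside. z up; its turn about z does not matter.
- chisel_pad: A fixed flat dark-grey foam pad, 6 mm thick, never moves. 146 (x) x 58 (y) mm, painted with the yellow outline of the chisel: broad handle towards -x, thin blade towards +x. Origin: on the pad's underside (on the table), below the point of the outline where the chisel's origin belongs; z up. In place, the chisel's axes lie along the pad's.
- plane_pad: A fixed flat dark-grey foam pad, 6 mm thick, never moves. 132 (x) x 66 (y) mm, painted with the yellow outline of the plane, a bar with two round ends along x. Origin: on the pad's underside, below the middle of the outline; z up. In place, the plane's x lies along the pad's x, either way round.
- square_pad: A fixed flat dark-grey foam pad, 6 mm thick, never moves. 112 (x) x 96 (y) mm, painted with the yellow L of the square: stock along y at the -x side, blade towards +x at the +y end. Origin: on the pad's underside, below the point where the square's origin belongs; z up. In place, the square's axes lie along the pad's.
- tape_pad: A fixed flat dark-grey foam pad, 6 mm thick, never moves. 92 x 92 mm, painted with a yellow ring, the outline of the tape roll. Origin: on the pad's underside, below the centre of the ring; z up.

How it is judged:
By the outcome, as a careful person would: the job done as asked, in the order asked, and still so for the second after the job is handed in, with the robot touching nothing.
It also fails if it takes over 106 s, if anything falls off the work surface, if the arm or the gripper's body presses on something with over 40 N, if the wrist force passes 120 N, or if a joint passes its speed limit or range.

## Working session

There is one attempt and no reset: what is moved stays moved. The work goes in short steps, Python scripts to look and compute and a tool call to move; the robot and the scene stay as the last step left them, time stands still between calls to the robot, and variables do not carry over. Pictures are saved under pics/ and viewed, at most 14 in all, crops included, and the job is handed in when it is done.

Besides the shell and the picture viewer there is one more tool, called after "Emit:" as name([rows], argument=value, ...), one row to a line, values as JSON. carry_out: Moves the arm, as the interface text tells. Its arguments: {"type":"object","properties":{"commands":{"type":"array"},"force":{"type":"number"}},"required":["commands"]}

```bash
mkdir -p pics; ls; python3 - <<'E'
from rig import env
import cv2
s=env.read_state(); print(s)
for n in("top","scene"):
    c=env.capture(n); cv2.imwrite(f"pics/{n}0.png",c["image"]); print(n,c["intrinsics"],c["k1"],c["R"],c["t"])
E
```

```text
pics
{'time_s': 0.0, 'joints': array([1.30001088e+00, 8.74322047e-02, 1.75117837e-01, 1.65976742e+00,
       4.52022851e-06, 1.57078494e+00]), 'qvel': array([ 0.00122378, -0.0020168 ,  0.0005587 ,  0.00087916, -0.00101377,
        0.00126375]), 'effort': array([-7.19201125e-04, -5.20380306e+01,  4.64807153e+01,  1.61411060e-02,
       -1.09268578e-04,  1.58979014e-05]), 'eef_pos': array([147.05771266, 529.74412916, 230.59001271]), 'orientation': array([[-9.63564141e-01,  2.67477150e-01, -3.48200297e-04],
       [ 2.67477376e-01,  9.63563346e-01, -1.23740731e-03],
       [ 4.53486218e-06, -1.28545702e-03, -9.99999174e-01]]), 'force': array([-0.32659213,  0.4730483 ,  0.69037389]), 'ft_torque': array([-0.04523633,  0.02523053,  0.04524754]), 'grip_force': 0.0, 'width': 85.84837819110172}
top [[465.14829268   0.         278.38774912]
 [  0.         465.14829268 215.93880464]
 [  0.           0.           1.        ]] -0.07591505728606965 [[-0.02479461 -0.99964574 -0.00967618]
 [-0.99186671  0.0258081  -0.12463695]
 [ 0.12484252  0.00650716 -0.99215523]] [  -2.32593384  514.20419223 1059.51647785]
scene [[403.05128704   0.         280.90782453]
 [  0.         403.05128704 208.24244066]
 [  0.           0.           1.        ]] 0.02117744231238446 [[ 0.03027824  0.99952909 -0.00498286]
 [ 0.85510714 -0.02848402 -0.51766827]
 [-0.51756642  0.01141321 -0.85556691]] [   9.4514464  -407.18661092 1369.27019666]
```

View pics/top0.png

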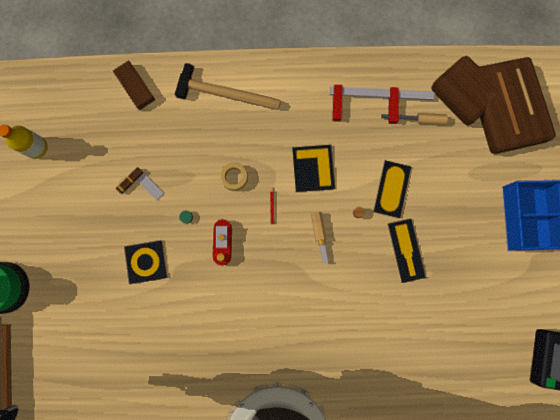

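View pics/scene0.png

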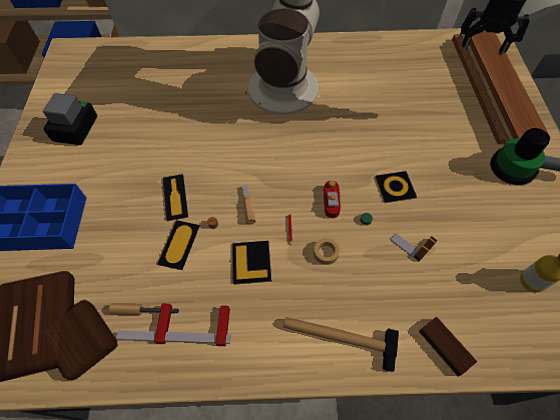

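```bash
cat > h.py <<'E'
import numpy as np, cv2
def rays(c,px):
    px=np.asarray(px,float).reshape(-1,1,2); k=c["k1"]
    u=cv2.undistortPoints(px,c["intrinsics"],np.array([k,0,0,0,0.]),None,None,None) if 0 else None
    K=c["intrinsics"]; d=(px[:,0]-[K[0,2],K[1,2]])/K[0,0]; p=d.copy()
    for _ in range(20): p=d/(1+k*(p**2).sum(1,keepdims=True))
    return -c["R"].T@c["t"], np.c_[p,np.ones(len(p))]@c["R"]
def onto(c,px,z):
    C,D=rays(c,px); return (C+D*((z-C[2])/D[:,2:]))[:,:2]
def pix(c,X):
    Y=np.atleast_2d(X)@c["R"].T+c["t"]; p=Y[:,:2]/Y[:,2:]; K=c["intrinsics"]
    return p*(1+c["k1"]*(p**2).sum(1,keepdims=True))*K[0,0]+K[:2,2]
def mask(im,lo,hi,box):
    m=cv2.inRange(cv2.cvtColor(im,cv2.COLOR_BGR2HSV),lo,hi); o=np.zeros_like(m); a,b,c,d=box; o[b:d,a:c]=m[b:d,a:c]; return o
def rect(p):
    (cx,cy),(w,h),a=cv2.minAreaRect(p.astype(np.float32))
    if w<h: w,h,a=h,w,a+90
    return np.round([cx,cy,w,h,(a+90)%180-90],1)
E
sed -i '/undistortPoints/d' h.py
python3 - <<'E'
from rig import env
import cv2,numpy as np
from h import *
t=env.capture("top"); s=env.capture("scene")
import pickle; pickle.dump((t,s),open("c0.pkl","wb"))
cv2.imwrite("pics/tc.png",cv2.resize(t["image"][145:290,112:432],None,fx=2.5,fy=2.5,interpolation=cv2.INTER_CUBIC))
cv2.imwrite("pics/sc.png",cv2.resize(s["image"][160:290,150:450],None,fx=2.6,fy=2.6,interpolation=cv2.INTER_CUBIC))
Y=((20,150,120),(32,255,255))
boxes={"top":{"chp":(385,215,430,288),"plp":(370,155,415,220),"sqp":(290,142,338,195),"tap":(122,238,170,286)},
"scene":{"chp":(158,170,192,222),"plp":(155,220,202,272),"sqp":(228,238,275,286),"tap":(374,168,418,206)}}
for c,n in((t,"top"),(s,"scene")):
    for k,b in boxes[n].items():
        m=mask(c["image"],*Y,b); ys,xs=np.nonzero(m); p=onto(c,np.c_[xs,ys],6)
        q=p-p.mean(0); w,v=np.linalg.eigh(q.T@q)
        print(n,k,len(p),p.mean(0).round(1),rect(p),"pca",np.degrees(np.arctan2(*v[::-1,1])).round(1))
for nm,q in dict(handle=(318,222),blade=(325,258),table=(290,240),tape=(234,165),stock=(130,180),sqb=(152,187),plane=(222,250)).items():
    print(nm,cv2.cvtColor(t["image"],cv2.COLOR_BGR2HSV)[q[1],q[0]])
E
```

```text
top chp 464 [ 437.5 -317.2] [ 427.9 -319.2  123.3   27.2   11. ] pca -169.1
top plp 749 [ 577.3 -292.8] [ 577.6 -292.7  110.8   44.2  -14.6] pca 164.8
top sqp 581 [ 645.  -116.2] [ 634.3 -103.5   92.7   76.1    2.7] pca -148.8
top tap 416 [415.7 307.8] [415.7 308.5  66.2  64.6  88.9] pca 104.5
scene chp 269 [ 440.2 -320.7] [ 428.5 -323.   120.7   26.6   10.9] pca -168.9
scene plp 577 [ 579.2 -296.8] [ 578.2 -296.8  109.1   43.5  -15.2] pca 164.7
scene sqp 476 [ 646.4 -119.1] [ 635.  -105.9   90.2   75.9    1.6] pca -147.8
scene tap 219 [415.6 305.8] [415.3 305.5  65.8  62.1  88. ] pca 57.2
handle [ 18 144 165]
blade [165  10 153]
table [ 18 114 186]
tape [ 19 146 173]
stock [ 19 196 155]
sqb [175  20 152]
plane [  3 255 143]
```

View pics/tc.png

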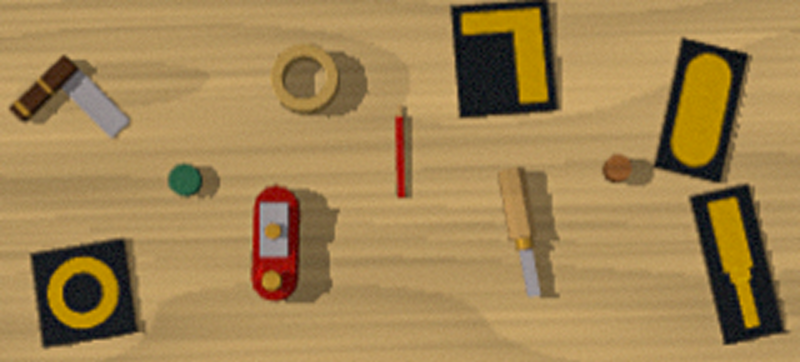

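View pics/sc.png

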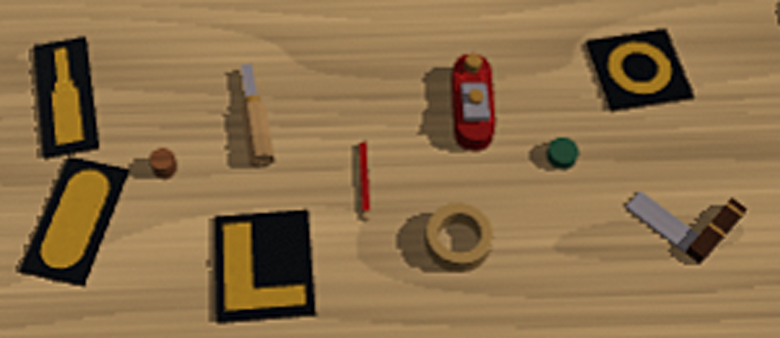

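```bash
cat > obj.py <<'E'
from h import *
import sys
def blob(c,lo,hi,box,z,close=0):
    m=mask(c["image"],lo,hi,box)
    if close: m=cv2.morphologyEx(m,cv2.MORPH_OPEN,np.ones((2,2)))
    n,l,st,_=cv2.connectedComponentsWithStats(m); 
    if n<2: return np.zeros((1,2))
    ys,xs=np.nonzero(l==1+np.argmax(st[1:,4])); return onto(c,np.c_[xs,ys],z)
G=((0,0,115),(180,60,255))
S={"plane red":((0,200,60),(9,255,255),13),"plane red2":((0,200,60),(9,255,255),13),"tape":((10,80,95),(30,165,200),12),
"ch blade":(*G,15),"ch handle":((10,126,100),(24,180,255),20),"sq blade":(*G,3),"sq stock":((0,100,20),(30,255,100),16)}
B={"top":{"plane red":(205,215,240,270),"ch blade":(308,225,340,270),"ch handle":(306,205,332,245),"sq blade":(130,165,170,205),"sq stock":(112,162,146,196)},
"scene":{"plane red":(318,175,345,222),"ch blade":(235,180,256,205),"ch handle":(238,190,260,228),"sq blade":(385,228,420,262),"sq stock":(408,232,442,265)}}
E
python3 - <<'E'
from obj import *
import pickle
for c,n in zip(pickle.load(open("c0.pkl","rb")),("top","scene")):
    for k,b in B[n].items():
        lo,hi,z=S[k]; p=blob(c,lo,hi,b,z); print(n,k,len(p),p.mean(0).round(1),rect(p))
    o=c["image"].copy()
    hs=cv2.cvtColor(o,cv2.COLOR_BGR2HSV); cx,cy=(318,235) if n=="top" else (247,205); tx,ty=(234,177) if n=="top" else (326,250)
    a=np.hstack([hs[cy-32:cy+32,cx-32:cx+32,1],hs[cy-32:cy+32,cx-32:cx+32,2],hs[ty-32:ty+32,tx-32:tx+32,1],hs[ty-32:ty+32,tx-32:tx+32,2]])
    cv2.imwrite(f"pics/m_{n}.png",cv2.resize(a,None,fx=3,fy=3,interpolation=cv2.INTER_NEAREST))
cv2.imwrite("pics/m.png",np.vstack([cv2.imread("pics/m_top.png"),cv2.imread("pics/m_scene.png")]))
E
```

```text
top plane red 334 [452.8 120.1] [457.7 120.9 105.1  42.4  -3. ]
top ch blade 99 [ 423.9 -119.5] [ 423.5 -119.5   43.4   12.7    8.3]
top ch handle 342 [ 486.9 -109.3] [ 485.5 -111.2   79.2   31.9    7.5]
top sq blade 259 [596.4 294.6] [596.7 294.6  62.9  24.2  44.5]
top sq stock 229 [613.7 343.6] [613.  344.1  73.6  21.6 -45.3]
scene plane red 195 [461.5 117.2] [460.  118.4 105.3  40.6  -1.6]
scene ch blade 47 [ 421.8 -122.9] [ 422.2 -123.1   38.5   11.6    8.6]
scene ch handle 157 [ 485.3 -110.4] [ 483.1 -110.6   74.5   19.4    8.4]
scene sq blade 182 [594.9 293.5] [595.2 293.9  59.4  23.2  43.3]
scene sq stock 260 [619.3 334.5] [620.7 330.3  83.9  31.1 -46.5]
```

View pics/m.png

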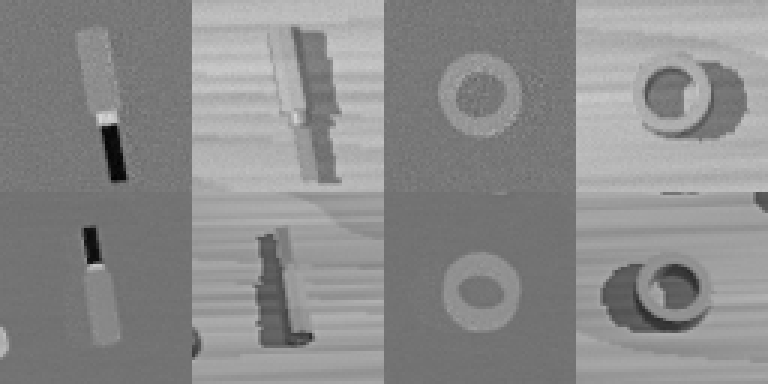

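```bash
cat >> obj.py <<'E'
def satblob(c,cen,lo,hi,z,r=34):
    s=cv2.medianBlur(cv2.cvtColor(c["image"],cv2.COLOR_BGR2HSV)[:,:,1],3)
    m=np.zeros_like(s); x,y=cen; m[y-r:y+r,x-r:x+r]=cv2.inRange(s,lo,hi)[y-r:y+r,x-r:x+r]
    n,l,st,_=cv2.connectedComponentsWithStats(m); i=1+np.argmax(st[1:,4])
    ys,xs=np.nonzero(l==i); return onto(c,np.c_[xs,ys],z)
E
python3 - <<'E'
from obj import *
import pickle
for c,n in zip(pickle.load(open("c0.pkl","rb")),("top","scene")):
    hs=cv2.cvtColor(c["image"],cv2.COLOR_BGR2HSV)[:,:,1]
    cen=(318,222) if n=="top" else (250,210); tc=(234,177) if n=="top" else (326,250); r=25
    print(n,"table S",np.median(hs[tc[1]-34:tc[1]+34,tc[0]-34:tc[0]+34]))
    for thr in (124,130):
        p=satblob(c,cen,thr,255,14); print("chisel handle+ferrule",len(p),p.mean(0).round(1),rect(p))
        p=satblob(c,tc,thr,255,12.5); print("tape",len(p),((p.max(0)+p.min(0))/2).round(1),np.ptp(p,axis=0).round(1),rect(p), [v if np.isscalar(v) else np.round(v,1) for v in cv2.minEnclosingCircle(p.astype(np.float32))])
E
```

```text
top table S 120.0
chisel handle+ferrule 383 [ 485.9 -110.5] [ 486.  -110.9   79.6   29.9    9.3]
tape 506 [615.8  91. ] [72.  65.7] [615.7  91.1  71.8  65.6  -0.9] [array([616.6,  90.1]), 36.989192962646484]
chisel handle+ferrule 338 [ 485.7 -110. ] [ 484.9 -110.5   77.6   27.     7.5]
tape 448 [616.8  91. ] [69.5 65.7] [616.8  91.   69.3  65.6  -0.9] [array([616.4,  90.8]), 35.5213623046875]
scene table S 115.0
chisel handle+ferrule 249 [ 486.6 -113.4] [ 485.5 -113.6   86.3   26.2    8.4]
tape 447 [615.   88.5] [74.1 68.5] [615.2  88.6  74.4  67.3  -4.1] [array([615.7,  89. ]), 38.473148345947266]
chisel handle+ferrule 225 [ 487.1 -113.4] [ 485.3 -113.8   85.7   24.4    7.8]
tape 417 [615.   89.3] [73.9 65.8] [615.2  89.8  74.2  64.5  -4.2] [array([615.1,  88.6]), 37.553489685058594]
```

```bash
cat > plan.py <<'E'
import numpy as np, math
from rig import env
def plan(*wps,max_mm=40.):
    s=env.read_state(); R=s["orientation"]; p=s["eef_pos"].copy(); yaw=math.degrees(math.atan2(R[1,0],R[0,0]))
    print("t",round(s["time_s"],1),"at",p.round(1),"yaw",round(yaw,2),"w",round(s["width"],1),"F",s["force"].round(1),"tilt",R[2,:2].round(4),"j",s["joints"].round(2))
    for x,y,z,t in wps:
        d=(t-yaw+180)%360-180; n=math.ceil(abs(d)/8.2-1e-9)
        if n: print(f"  spin {n} rows x {-math.radians(d)/n:.4f}")
        yaw+=d; a=math.radians(yaw); dx,dy,dz=np.array([x,y,z])-p
        v=np.array([dx*math.cos(a)+dy*math.sin(a), dx*math.sin(a)-dy*math.cos(a), -dz])
        n=max(1,math.ceil(np.linalg.norm(v)/max_mm)); print(f"  slide {n} rows x",(v/n/1000).round(4).tolist()); p+= [dx,dy,dz]
E
python3 - <<'E'
from plan import *
plan((489.7,-111.3,150,188.5),(489.7,-111.3,3,188.5))
E
```

```text
t 0.2 at [147.1 529.8 230.8] yaw 164.49 w 85.1 F [ 0.2 -0.9  0. ] tilt [ 0.     -0.0009] j [1.3  0.09 0.18 1.66 0.   1.57]
  spin 3 rows x -0.1397
  slide 19 rows x [-0.0128, -0.036, 0.0043]
  slide 4 rows x [0.0, -0.0, 0.0368]
```

Emit:
carry_out([
  {"claw": -1, "slide": [0, 0, 0], "spin": -0.1397},
  {"claw": -1, "slide": [0, 0, 0], "spin": -0.1397},
  {"claw": -1, "slide": [0, 0, 0], "spin": -0.1397},
  {"claw": -1, "slide": [-0.0143, -0.0402, 0.0048], "spin": 0},
  {"claw": -1, "slide": [-0.0143, -0.0402, 0.0048], "spin": 0},
  {"claw": -1, "slide": [-0.0143, -0.0402, 0.0048], "spin": 0},
  {"claw": -1, "slide": [-0.0143, -0.0402, 0.0048], "spin": 0},
  {"claw": -1, "slide": [-0.0143, -0.0402, 0.0048], "spin": 0},
  {"claw": -1, "slide": [-0.0143, -0.0402, 0.0048], "spin": 0},
  {"claw": -1, "slide": [-0.0143, -0.0402, 0.0048], "spin": 0},
  {"claw": -1, "slide": [-0.0143, -0.0402, 0.0048], "spin": 0},
  {"claw": -1, "slide": [-0.0143, -0.0402, 0.0048], "spin": 0},
  {"claw": -1, "slide": [-0.0143, -0.0402, 0.0048], "spin": 0},
  {"claw": -1, "slide": [-0.0143, -0.0402, 0.0048], "spin": 0},
  {"claw": -1, "slide": [-0.0143, -0.0402, 0.0048], "spin": 0},
  {"claw": -1, "slide": [-0.0143, -0.0402, 0.0048], "spin": 0},
  {"claw": -1, "slide": [-0.0143, -0.0402, 0.0048], "spin": 0},
  {"claw": -1, "slide": [-0.0143, -0.0402, 0.0048], "spin": 0},
  {"claw": -1, "slide": [-0.0143, -0.0402, 0.0048], "spin": 0},
  {"claw": -1, "slide": [-0.0143, -0.0402, 0.0048], "spin": 0},
], force=30)

```text
time_s: 2.2
eef_pos: [489.0, -111.9, 149.4]
orientation: [[-0.989, -0.147, 0.0], [-0.147, 0.989, 0.0], [-0.0, 0.0, -1.0]]
force: [1.4, 1.4, -0.1]
width: 85.4
grip_force: 0.0
```

```bash
python3 - <<'E'
from plan import *
plan((489.7,-111.3,70,188.5),(489.7,-111.3,3,188.5))
E
```

```text
t 2.2 at [ 489.  -111.9  149.4] yaw -171.52 w 85.4 F [ 1.4  1.4 -0.1] tilt [-0.0002  0.    ] j [-0.22 -0.04 -0.12  1.5   0.   -0.37]
  spin 1 rows x -0.0004
  slide 2 rows x [-0.0004, 0.0002, 0.0397]
  slide 2 rows x [-0.0, 0.0, 0.0335]
```

Emit:
carry_out([
  {"claw": -1, "slide": [-0.0007, 0.0004, 0.0397], "spin": 0},
  {"claw": -1, "slide": [0, 0, 0.0397], "spin": 0},
  {"claw": -1, "slide": [0, 0, 0.0335], "spin": 0},
  {"claw": -1, "slide": [0, 0, 0.0335], "spin": 0},
  {"claw": -1, "slide": [0, 0, 0], "spin": 0},
  {"claw": 1, "slide": [0, 0, 0], "spin": 0},
  {"claw": 1, "slide": [0, 0, 0], "spin": 0},
  {"claw": 1, "slide": [0, 0, 0], "spin": 0},
  {"claw": 1, "slide": [0, 0, 0], "spin": 0},
  {"claw": 1, "slide": [0, 0, 0], "spin": 0},
  {"claw": 1, "slide": [0, 0, 0], "spin": 0},
  {"claw": 1, "slide": [0, 0, 0], "spin": 0},
  {"claw": 1, "slide": [0, 0, 0], "spin": 0},
], force=30)

```text
time_s: 3.5
eef_pos: [490.0, -109.7, 4.7]
orientation: [[-0.989, -0.148, 0.002], [-0.148, 0.989, -0.0], [-0.002, -0.001, -1.0]]
force: [-1.1, -0.4, 5.2]
width: 25.5
grip_force: 31.4
```

```bash
python3 - <<'E'
from plan import *
plan((489.7,-111.3,103,188.5),(455.7,-315.8,103,191),(455.7,-315.8,9.5,191))
E
```

```text
t 3.5 at [ 490.  -109.7    4.7] yaw -171.5 w 25.5 F [-1.1 -0.4  5.2] tilt [-0.0021 -0.0008] j [-0.22  0.   -0.35  1.21  0.   -0.37]
  spin 1 rows x 0.0000
  slide 3 rows x [0.0002, -0.0005, -0.0328]
  spin 1 rows x -0.0436
  slide 6 rows x [0.0121, -0.0324, -0.0]
  slide 3 rows x [-0.0, 0.0, 0.0312]
```

Emit:
carry_out([
  {"claw": 1, "slide": [0, 0, -0.0328], "spin": 0},
  {"claw": 1, "slide": [0, 0, -0.0328], "spin": 0},
  {"claw": 1, "slide": [0, 0, -0.0328], "spin": 0},
  {"claw": 1, "slide": [0, 0, 0], "spin": -0.0436},
  {"claw": 1, "slide": [0.0121, -0.0324, 0], "spin": 0},
  {"claw": 1, "slide": [0.0121, -0.0324, 0], "spin": 0},
  {"claw": 1, "slide": [0.0121, -0.0324, 0], "spin": 0},
  {"claw": 1, "slide": [0.0121, -0.0324, 0], "spin": 0},
  {"claw": 1, "slide": [0.0121, -0.0324, 0], "spin": 0},
  {"claw": 1, "slide": [0.0121, -0.0324, 0], "spin": 0},
  {"claw": 1, "slide": [0, 0, 0], "spin": 0},
  {"claw": 1, "slide": [0, 0, 0], "spin": 0},
])

```text
time_s: 4.7
eef_pos: [454.7, -314.6, 101.7]
orientation: [[-0.982, -0.189, -0.0], [-0.189, 0.982, 0.0], [0.0, 0.0, -1.0]]
force: [-0.7, 0.1, -0.3]
width: 25.1
grip_force: 30.6
```

```bash
python3 - <<'E'
from plan import *
plan((455.7,-315.8,10.5,191))
import cv2
a=env.capture("top")["image"][170:310,340:480]; b=env.capture("scene")["image"][110:240,110:250]
cv2.imwrite("pics/g1.png",np.hstack([cv2.resize(i,(390,390),interpolation=cv2.INTER_CUBIC) for i in(a,b)]))
E
```

```text
t 4.7 at [ 454.7 -314.6  101.7] yaw -169.09 w 25.1 F [-0.7  0.1 -0.3] tilt [0.0001 0.0005] j [-0.61  0.08 -0.08  1.41  0.   -0.8 ]
  spin 1 rows x -0.0017
  slide 3 rows x [-0.0003, -0.0005, 0.0304]
```

View pics/g1.png

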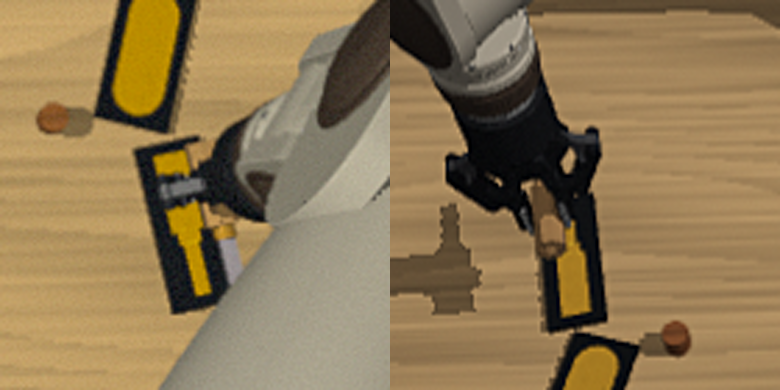

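Emit:
carry_out([
  {"claw": 1, "slide": [-0.0008, 0.0014, 0.0304], "spin": 0},
  {"claw": 1, "slide": [0, 0, 0.0304], "spin": 0},
  {"claw": 1, "slide": [0, 0, 0.02], "spin": 0},
  {"claw": 1, "slide": [0, 0, 0.009], "spin": 0},
  {"claw": 1, "slide": [0, 0, 0], "spin": 0},
  {"claw": 1, "slide": [0, 0, 0], "spin": 0},
])

```text
time_s: 5.4
eef_pos: [456.1, -312.3, 12.7]
orientation: [[-0.981, -0.192, 0.001], [-0.192, 0.981, -0.001], [-0.001, -0.001, -1.0]]
force: [0.2, 0.4, -0.3]
width: 25.1
grip_force: 31.0
```

```bash
python3 - <<'E'
from plan import *
plan((455.7,-315.8,10.5,191),(455.7,-315.8,110,191),(458.9,119.6,110,177.5),(458.9,119.6,2,177.5))
E
```

```text
t 5.4 at [ 456.1 -312.3   12.7] yaw -168.95 w 25.1 F [ 0.2  0.4 -0.3] tilt [-0.0008 -0.0007] j [-0.6   0.12 -0.21  1.24  0.   -0.79]
  spin 1 rows x 0.0009
  slide 1 rows x [0.0011, -0.0034, 0.0022]
  slide 3 rows x [-0.0, 0.0, -0.0332]
  spin 2 rows x 0.1178
  slide 11 rows x [0.0014, 0.0396, -0.0]
  slide 3 rows x [0.0, 0.0, 0.036]
```

Emit:
carry_out([
  {"claw": 1, "slide": [0.0011, -0.0034, 0], "spin": 0},
  {"claw": 1, "slide": [0, 0, 0.0016], "spin": 0},
  {"claw": 1, "slide": [0, 0, 0], "spin": 0},
  {"claw": 1, "slide": [0, 0, 0], "spin": 0},
])

```text
time_s: 5.8
eef_pos: [455.1, -316.3, 10.3]
orientation: [[-0.982, -0.191, 0.0], [-0.191, 0.982, -0.0], [-0.0, -0.0, -1.0]]
force: [0.6, 0.3, -0.9]
width: 25.5
grip_force: 31.0
```

Emit:
carry_out([
  {"claw": 0.2, "slide": [0, 0, 0], "spin": 0},
  {"claw": 0.0, "slide": [0, 0, 0], "spin": 0},
  {"claw": -0.2, "slide": [0, 0, 0], "spin": 0},
  {"claw": -0.3, "slide": [0, 0, 0], "spin": 0},
  {"claw": -0.3, "slide": [0, 0, -0.0332], "spin": 0},
  {"claw": -0.3, "slide": [0, 0, -0.0332], "spin": 0},
  {"claw": -1, "slide": [0, 0, -0.0332], "spin": 0},
])

```text
time_s: 6.5
eef_pos: [454.8, -316.1, 111.0]
orientation: [[-0.982, -0.191, -0.0], [-0.191, 0.982, 0.0], [0.0, 0.0, -1.0]]
force: [0.9, -0.2, 0.7]
width: 68.1
grip_force: 0.0
```

```bash
python3 - <<'E'
from plan import *
plan((458.9,119.6,110,177.5),(458.9,119.6,2,177.5))
E
```

```text
t 6.5 at [ 454.8 -316.1  111. ] yaw -169.0 w 68.1 F [ 0.9 -0.2  0.7] tilt [0.0003 0.0003] j [-0.61  0.08 -0.06  1.43 -0.   -0.8 ]
  spin 2 rows x 0.1178
  slide 11 rows x [0.0014, 0.0396, 0.0001]
  slide 3 rows x [0.0, 0.0, 0.036]
```

Emit:
carry_out([
  {"claw": -1, "slide": [0, 0, 0], "spin": 0.1178},
  {"claw": -1, "slide": [0, 0, 0], "spin": 0.1178},
  {"claw": -1, "slide": [0.0014, 0.0396, 0], "spin": 0},
  {"claw": -1, "slide": [0.0014, 0.0396, 0], "spin": 0},
  {"claw": -1, "slide": [0.0014, 0.0396, 0], "spin": 0},
  {"claw": -1, "slide": [0.0014, 0.0396, 0], "spin": 0},
  {"claw": -1, "slide": [0.0014, 0.0396, 0], "spin": 0},
  {"claw": -1, "slide": [0.0014, 0.0396, 0], "spin": 0},
  {"claw": -1, "slide": [0.0014, 0.0396, 0], "spin": 0},
  {"claw": -1, "slide": [0.0014, 0.0396, 0], "spin": 0},
  {"claw": -1, "slide": [0.0014, 0.0396, 0], "spin": 0},
  {"claw": -1, "slide": [0.0014, 0.0396, 0], "spin": 0},
  {"claw": -1, "slide": [0.0014, 0.0396, 0], "spin": 0},
  {"claw": -1, "slide": [0, 0, 0], "spin": 0},
  {"claw": -1, "slide": [0, 0, 0], "spin": 0},
])

```text
time_s: 8.0
eef_pos: [458.5, 120.2, 109.8]
orientation: [[-0.999, 0.041, -0.0], [0.041, 0.999, -0.0], [0.0, -0.0, -1.0]]
force: [-0.5, -0.5, -0.5]
width: 85.9
grip_force: 0.0
```

```bash
python3 - <<'E'
from plan import *
from h import *
Y=((20,150,120),(32,255,255))
plan((458.9,119.6,2,177.5))
c=env.capture("top"); s=env.capture("scene")
# chisel check: yellow ferrule/blade and pad residue
a=c["image"][200:300,370:450]; b=s["image"][160:240,140:204]
cv2.imwrite("pics/p1.png",np.hstack([cv2.resize(i,(400,500),interpolation=cv2.INTER_CUBIC) for i in(a,b)]))
p=mask(c["image"],(0,0,115),(180,60,255),(395,225,430,285)); ys,xs=np.nonzero(p); q=onto(c,np.c_[xs,ys],21); print("blade top",rect(q),q.mean(0))
p=mask(s["image"],(0,0,115),(180,60,255),(160,165,192,205)); ys,xs=np.nonzero(p); q=onto(s,np.c_[xs,ys],21); print("blade scene",rect(q),q.mean(0))
E
```

```text
t 8.0 at [458.5 120.2 109.8] yaw 177.62 w 85.9 F [-0.5 -0.5 -0.5] tilt [ 0.0001 -0.0003] j [ 0.26 -0.11 -0.25  1.43 -0.    0.3 ]
  spin 1 rows x 0.0021
  slide 3 rows x [-0.0001, -0.0002, 0.0359]
blade top [0. 0. 0. 0. 0.] [nan nan]
blade scene [0. 0. 0. 0. 0.] [nan nan]<stdin>:9: RuntimeWarning: Mean of empty slice.
  ret = um.true_divide(
<stdin>:10: RuntimeWarning: Mean of empty slice.
```

View pics/p1.png

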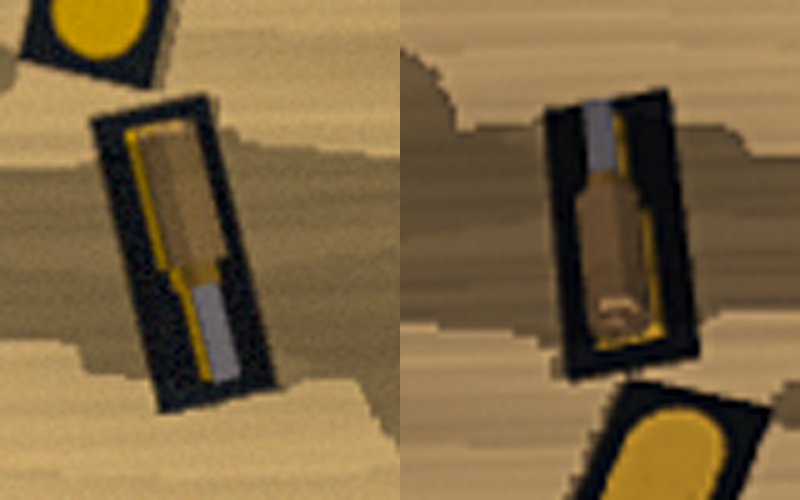

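Emit:
carry_out([
  {"claw": -1, "slide": [0, 0, 0.036], "spin": 0},
  {"claw": -1, "slide": [0, 0, 0.036], "spin": 0},
  {"claw": -1, "slide": [0, 0, 0.0357], "spin": 0},
  {"claw": -1, "slide": [0, 0, 0], "spin": 0},
  {"claw": 1, "slide": [0, 0, 0], "spin": 0},
  {"claw": 1, "slide": [0, 0, 0], "spin": 0},
  {"claw": 1, "slide": [0, 0, 0], "spin": 0},
  {"claw": 1, "slide": [0, 0, 0], "spin": 0},
  {"claw": 1, "slide": [0, 0, 0], "spin": 0},
  {"claw": 1, "slide": [0, 0, 0], "spin": 0},
  {"claw": 1, "slide": [0, 0, 0], "spin": 0},
], force=50)

```text
time_s: 9.2
eef_pos: [460.1, 119.7, 4.4]
orientation: [[-0.999, 0.044, 0.003], [0.044, 0.999, 0.0], [-0.003, 0.0, -1.0]]
force: [-0.4, -2.1, 6.9]
width: 40.9
grip_force: 51.7
```

```bash
python3 - <<'E'
from plan import *
plan((458.9,119.6,110,177.5),(577.8,-292.7,110,165),(577.8,-292.7,8,165))
E
```

```text
t 9.2 at [460.1 119.7   4.4] yaw 177.48 w 40.9 F [-0.4 -2.1  6.9] tilt [-0.0034  0.0004] j [ 0.25 -0.06 -0.41  1.21 -0.    0.3 ]
  spin 1 rows x -0.0003
  slide 3 rows x [0.0004, -0.0001, -0.0352]
  spin 2 rows x 0.1091
  slide 11 rows x [-0.0201, -0.0334, -0.0]
  slide 3 rows x [-0.0, -0.0, 0.034]
```

Emit:
carry_out([
  {"claw": 1, "slide": [0, 0, -0.0352], "spin": 0},
  {"claw": 1, "slide": [0, 0, -0.0352], "spin": 0},
  {"claw": 1, "slide": [0, 0, -0.0352], "spin": 0},
  {"claw": 1, "slide": [0, 0, 0], "spin": 0.1091},
  {"claw": 1, "slide": [0, 0, 0], "spin": 0.1091},
  {"claw": 1, "slide": [-0.0201, -0.0334, 0], "spin": 0},
  {"claw": 1, "slide": [-0.0201, -0.0334, 0], "spin": 0},
  {"claw": 1, "slide": [-0.0201, -0.0334, 0], "spin": 0},
  {"claw": 1, "slide": [-0.0201, -0.0334, 0], "spin": 0},
  {"claw": 1, "slide": [-0.0201, -0.0334, 0], "spin": 0},
  {"claw": 1, "slide": [-0.0201, -0.0334, 0], "spin": 0},
  {"claw": 1, "slide": [-0.0201, -0.0334, 0], "spin": 0},
  {"claw": 1, "slide": [-0.0201, -0.0334, 0], "spin": 0},
  {"claw": 1, "slide": [-0.0201, -0.0334, 0], "spin": 0},
  {"claw": 1, "slide": [-0.0201, -0.0334, 0], "spin": 0},
  {"claw": 1, "slide": [-0.0201, -0.0334, 0], "spin": 0},
  {"claw": 1, "slide": [0, 0, 0], "spin": 0},
  {"claw": 1, "slide": [0, 0, 0], "spin": 0},
])

```text
time_s: 11.0
eef_pos: [577.0, -293.2, 107.6]
orientation: [[-0.966, 0.26, -0.001], [0.26, 0.966, 0.001], [0.001, 0.0, -1.0]]
force: [0.2, 0.7, -3.2]
width: 40.8
grip_force: 52.8
```

```bash
python3 - <<'E'
from plan import *
plan((577.8,-292.7,13,165))
E
```

```text
t 11.0 at [ 577.  -293.2  107.6] yaw 164.91 w 40.8 F [ 0.2  0.7 -3.2] tilt [0.0006 0.0004] j [-0.47  0.31  0.2   1.46  0.   -0.21]
  spin 1 rows x -0.0015
  slide 3 rows x [-0.0002, 0.0002, 0.0315]
```

Emit:
carry_out([
  {"claw": 1, "slide": [-0.0006, 0.0006, 0.0315], "spin": 0},
  {"claw": 1, "slide": [0, 0, 0.0315], "spin": 0},
  {"claw": 1, "slide": [0, 0, 0.0235], "spin": 0},
  {"claw": 1, "slide": [0, 0, 0.008], "spin": 0},
  {"claw": 1, "slide": [0, 0, 0], "spin": 0},
  {"claw": 1, "slide": [0, 0, 0], "spin": 0},
])

```text
time_s: 11.6
eef_pos: [578.6, -291.9, 15.0]
orientation: [[-0.966, 0.258, 0.002], [0.258, 0.966, -0.001], [-0.002, -0.0, -1.0]]
force: [0.9, -0.6, -3.2]
width: 41.2
grip_force: 52.8
```

```bash
python3 - <<'E'
from plan import *
plan((577.8,-292.7,10.4,165))
E
```

```text
t 11.6 at [ 578.6 -291.9   15. ] yaw 165.03 w 41.2 F [ 0.9 -0.6 -3.2] tilt [-0.0019 -0.0004] j [-0.47  0.34  0.05  1.28  0.   -0.21]
  spin 1 rows x 0.0005
  slide 1 rows x [0.0006, -0.001, 0.0046]
```

Emit:
carry_out([
  {"claw": 1, "slide": [0.0006, -0.0008, 0.0046], "spin": 0},
  {"claw": 1, "slide": [0, 0, 0], "spin": 0},
  {"claw": 1, "slide": [0, 0, 0], "spin": 0},
  {"claw": -0.3, "slide": [0, 0, 0], "spin": 0},
  {"claw": -0.6, "slide": [0, 0, 0], "spin": 0},
  {"claw": -0.8, "slide": [0, 0, 0], "spin": 0},
  {"claw": -0.8, "slide": [0, 0, -0.0332], "spin": 0},
  {"claw": -0.8, "slide": [0, 0, -0.0332], "spin": 0},
  {"claw": -1, "slide": [0, 0, -0.0332], "spin": 0},
])

```text
time_s: 12.5
eef_pos: [576.7, -292.5, 109.1]
orientation: [[-0.966, 0.259, -0.001], [0.259, 0.966, 0.0], [0.001, 0.0, -1.0]]
force: [0.7, -0.9, -0.4]
width: 85.3
grip_force: 0.0
```

```bash
python3 - <<'E'
from plan import *
plan((607,355,100,134.2),(607,355,0,134.2),max_mm=46)
E
```

```text
t 12.5 at [ 576.7 -292.5  109.1] yaw 164.99 w 85.3 F [ 0.7 -0.9 -0.4] tilt [0.001  0.0002] j [-0.47  0.31  0.2   1.46 -0.   -0.21]
  spin 4 rows x 0.1344
  slide 15 rows x [0.0295, 0.0315, 0.0006]
  slide 3 rows x [0.0, 0.0, 0.0333]
```

Emit:
carry_out([
  {"claw": -1, "slide": [0, 0, 0], "spin": 0.1344},
  {"claw": -1, "slide": [0, 0, 0], "spin": 0.1344},
  {"claw": -1, "slide": [0, 0, 0], "spin": 0.1344},
  {"claw": -1, "slide": [0, 0, 0], "spin": 0.1344},
  {"claw": -1, "slide": [0.0295, 0.0315, 0.0006], "spin": 0},
  {"claw": -1, "slide": [0.0295, 0.0315, 0.0006], "spin": 0},
  {"claw": -1, "slide": [0.0295, 0.0315, 0.0006], "spin": 0},
  {"claw": -1, "slide": [0.0295, 0.0315, 0.0006], "spin": 0},
  {"claw": -1, "slide": [0.0295, 0.0315, 0.0006], "spin": 0},
  {"claw": -1, "slide": [0.0295, 0.0315, 0.0006], "spin": 0},
  {"claw": -1, "slide": [0.0295, 0.0315, 0.0006], "spin": 0},
  {"claw": -1, "slide": [0.0295, 0.0315, 0.0006], "spin": 0},
  {"claw": -1, "slide": [0.0295, 0.0315, 0.0006], "spin": 0},
  {"claw": -1, "slide": [0.0295, 0.0315, 0.0006], "spin": 0},
  {"claw": -1, "slide": [0.0295, 0.0315, 0.0006], "spin": 0},
  {"claw": -1, "slide": [0.0295, 0.0315, 0.0006], "spin": 0},
  {"claw": -1, "slide": [0.0295, 0.0315, 0.0006], "spin": 0},
  {"claw": -1, "slide": [0.0295, 0.0315, 0.0006], "spin": 0},
  {"claw": -1, "slide": [0.0295, 0.0315, 0.0006], "spin": 0},
  {"claw": -1, "slide": [0, 0, 0], "spin": 0},
])

```text
time_s: 14.5
eef_pos: [606.4, 358.7, 97.7]
orientation: [[-0.7, 0.714, -0.001], [0.714, 0.7, 0.0], [0.001, -0.001, -1.0]]
force: [0.2, -0.7, 0.3]
width: 85.5
grip_force: 0.0
```

```bash
python3 - <<'E'
from plan import *
from h import *
plan((607,355,0,134.2),max_mm=46)
c=env.capture("top"); s=env.capture("scene")
a=c["image"][145:295,365:445]; b=s["image"][160:285,145:212]
cv2.imwrite("pics/p2.png",np.hstack([cv2.resize(i,(320,600),interpolation=cv2.INTER_CUBIC) for i in(a,b)]))
def r(c,lo,hi,box,z):
    ys,xs=np.nonzero(mask(c["image"],lo,hi,box)); 
    return (len(xs),rect(onto(c,np.c_[xs,ys],z))) if len(xs) else 0
G=((0,0,80),(180,70,255))
print("blade",r(c,*G,(398,235,424,285),21),r(s,*G,(160,172,190,200),21))
RD=((0,200,60),(9,255,255))
print("red",r(c,*RD,(370,145,420,225),19),r(s,*RD,(150,215,205,275),19))
DK=((0,0,0),(180,255,60))
print("sqpad",r(c,*DK,(286,138,342,200),6),r(s,*DK,(224,232,280,290),6))
E
```

```text
t 14.5 at [606.4 358.7  97.7] yaw 134.45 w 85.5 F [ 0.2 -0.7  0.3] tilt [ 0.0011 -0.0006] j [0.53 0.46 0.37 1.48 0.   1.33]
  spin 1 rows x 0.0043
  slide 3 rows x [-0.001, -0.0007, 0.0326]
blade (98, array([ 389. , -327.7,   44. ,   12.2,   11.1])) (41, array([ 385.8, -332.2,   38.9,    8.4,    6.3]))
red (358, array([ 575.8, -293. ,  112.6,   44.4,  -15.5])) (297, array([ 575.2, -295.1,  116.6,   49.2,  -14.8]))
sqpad (1042, array([ 633.1, -102.6,  110.2,   94.2,    2.7])) (963, array([ 635.1, -105.2,  113.2,   94.1,    2.6]))
```

View pics/p2.png

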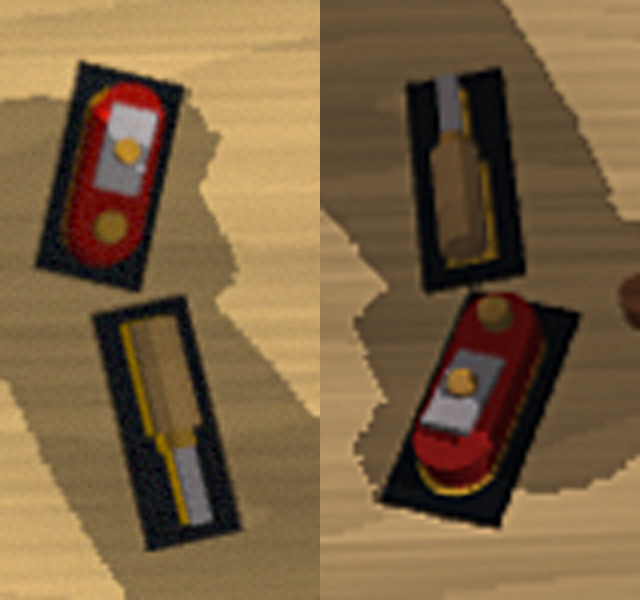

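Emit:
carry_out([
  {"claw": -1, "slide": [-0.003, -0.0021, 0], "spin": 0.0043},
  {"claw": -1, "slide": [0, 0, 0.0323], "spin": 0},
  {"claw": -1, "slide": [0, 0, 0.0323], "spin": 0},
  {"claw": -1, "slide": [0, 0, 0.0318], "spin": 0},
  {"claw": -1, "slide": [0, 0, 0], "spin": 0},
  {"claw": 1, "slide": [0, 0, 0], "spin": 0},
  {"claw": 1, "slide": [0, 0, 0], "spin": 0},
  {"claw": 1, "slide": [0, 0, 0], "spin": 0},
  {"claw": 1, "slide": [0, 0, 0], "spin": 0},
  {"claw": 1, "slide": [0, 0, 0], "spin": 0},
  {"claw": 1, "slide": [0, 0, 0], "spin": 0},
  {"claw": 1, "slide": [0, 0, 0], "spin": 0},
  {"claw": 1, "slide": [0, 0, 0], "spin": 0},
], force=40)

```text
time_s: 15.9
eef_pos: [608.7, 350.8, 4.3]
orientation: [[-0.694, 0.72, 0.002], [0.72, 0.694, 0.001], [-0.001, 0.002, -1.0]]
force: [1.3, -0.9, 6.5]
width: 16.3
grip_force: 40.8
```

```bash
python3 - <<'E'
from plan import *
plan((608.4,354.4,100,134.3))
E
```

```text
t 15.9 at [608.7 350.8   4.3] yaw 133.95 w 16.3 F [ 1.3 -0.9  6.5] tilt [-0.0006  0.0021] j [ 0.52  0.47  0.21  1.3  -0.    1.33]
  spin 1 rows x -0.0060
  slide 3 rows x [0.0009, 0.0008, -0.0319]
```

Emit:
carry_out([
  {"claw": 1, "slide": [0, 0, -0.032], "spin": 0},
  {"claw": 1, "slide": [0, 0, -0.032], "spin": 0},
  {"claw": 1, "slide": [0, 0, -0.032], "spin": 0},
  {"claw": 1, "slide": [0, 0, 0], "spin": 0},
])

```text
time_s: 16.3
eef_pos: [609.7, 351.4, 104.5]
orientation: [[-0.694, 0.72, 0.006], [0.72, 0.694, 0.004], [-0.002, 0.007, -1.0]]
force: [0.0, 0.1, -1.1]
width: 17.0
grip_force: 40.0
```

```bash
python3 - <<'E'
from plan import *
plan((669.9,-95.3,100,92.65),max_mm=42)
import cv2
c=env.capture("top"); s=env.capture("scene")
cv2.imwrite("pics/g2.png",np.hstack([cv2.resize(c["image"][120:260,70:210],(390,390),interpolation=cv2.INTER_CUBIC),cv2.resize(s["image"][150:290,350:490],(390,390),interpolation=cv2.INTER_CUBIC)]))
E
```

```text
t 16.3 at [609.7 351.4 104.5] yaw 133.95 w 17.0 F [ 0.   0.1 -1.1] tilt [-0.0018  0.0071] j [ 0.52  0.44  0.36  1.48 -0.    1.33]
  spin 6 rows x 0.1201
  slide 11 rows x [-0.0408, 0.0036, 0.0004]
```

View pics/g2.png

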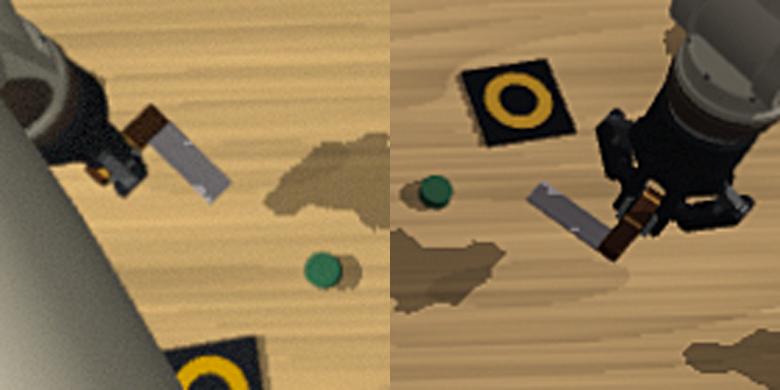

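Square held level. Carry it over its pad.

Emit:
carry_out([
  {"claw": 1, "slide": [0, 0, 0], "spin": 0.1201},
  {"claw": 1, "slide": [0, 0, 0], "spin": 0.1201},
  {"claw": 1, "slide": [0, 0, 0], "spin": 0.1201},
  {"claw": 1, "slide": [0, 0, 0], "spin": 0.1201},
  {"claw": 1, "slide": [0, 0, 0], "spin": 0.1201},
  {"claw": 1, "slide": [0, 0, 0], "spin": 0.1201},
  {"claw": 1, "slide": [-0.0408, 0.0036, 0], "spin": 0},
  {"claw": 1, "slide": [-0.0408, 0.0036, 0], "spin": 0},
  {"claw": 1, "slide": [-0.0408, 0.0036, 0], "spin": 0},
  {"claw": 1, "slide": [-0.0408, 0.0036, 0], "spin": 0},
  {"claw": 1, "slide": [-0.0408, 0.0036, 0], "spin": 0},
  {"claw": 1, "slide": [-0.0408, 0.0036, 0], "spin": 0},
  {"claw": 1, "slide": [-0.0408, 0.0036, 0], "spin": 0},
  {"claw": 1, "slide": [-0.0408, 0.0036, 0], "spin": 0},
  {"claw": 1, "slide": [-0.0408, 0.0036, 0], "spin": 0},
  {"claw": 1, "slide": [-0.0408, 0.0036, 0], "spin": 0},
  {"claw": 1, "slide": [-0.0408, 0.0036, 0], "spin": 0},
  {"claw": 1, "slide": [0, 0, 0], "spin": 0},
  {"claw": 1, "slide": [0, 0, 0], "spin": 0},
])

```text
time_s: 18.3
eef_pos: [667.5, -97.0, 96.8]
orientation: [[-0.044, 0.999, -0.003], [0.999, 0.044, 0.001], [0.001, -0.003, -1.0]]
force: [0.1, 0.1, -1.4]
width: 17.0
grip_force: 39.9
```

```bash
python3 - <<'E'
from plan import *
plan((669.9,-95.3,14,92.65),max_mm=32)
E
```

```text
t 18.3 at [667.5 -97.   96.8] yaw 92.55 w 17.0 F [ 0.1  0.1 -1.4] tilt [ 0.0008 -0.003 ] j [-0.14  0.38  0.27  1.46  0.    1.38]
  spin 1 rows x -0.0018
  slide 3 rows x [0.0005, 0.0008, 0.0276]
```

Emit:
carry_out([
  {"claw": 1, "slide": [0.0015, 0.0024, 0.0276], "spin": -0.0018},
  {"claw": 1, "slide": [0, 0, 0.0276], "spin": 0},
  {"claw": 1, "slide": [0, 0, 0.0276], "spin": 0},
  {"claw": 1, "slide": [0, 0, 0], "spin": 0},
  {"claw": 1, "slide": [0, 0, 0], "spin": 0},
])

```text
time_s: 18.8
eef_pos: [670.1, -93.4, 15.8]
orientation: [[-0.049, 0.999, -0.002], [0.999, 0.049, 0.0], [0.0, -0.002, -1.0]]
force: [-0.4, 0.8, -0.6]
width: 17.0
grip_force: 40.9
```

```bash
python3 - <<'E'
from plan import *
plan((669.9,-95.3,10.3,92.65))
E
```

```text
t 18.8 at [670.1 -93.4  15.8] yaw 92.83 w 17.0 F [-0.4  0.8 -0.6] tilt [ 0.0004 -0.0017] j [-0.14  0.41  0.15  1.31  0.    1.38]
  spin 1 rows x 0.0032
  slide 1 rows x [-0.0019, -0.0003, 0.0055]
```

Emit:
carry_out([
  {"claw": 1, "slide": [-0.0015, -0.0003, 0.0055], "spin": 0.003},
  {"claw": 1, "slide": [0, 0, 0], "spin": 0},
  {"claw": 1, "slide": [0, 0, 0], "spin": 0},
  {"claw": 0.4, "slide": [0, 0, 0], "spin": 0},
  {"claw": 0.1, "slide": [0, 0, 0], "spin": 0},
  {"claw": -0.2, "slide": [0, 0, 0], "spin": 0},
  {"claw": -0.3, "slide": [0, 0, 0], "spin": 0},
  {"claw": -0.3, "slide": [0, 0, -0.0332], "spin": 0},
  {"claw": -0.3, "slide": [0, 0, -0.0332], "spin": 0},
  {"claw": -1, "slide": [0, 0, -0.0332], "spin": 0},
])

```text
time_s: 19.8
eef_pos: [670.2, -96.0, 111.3]
orientation: [[-0.045, 0.999, -0.0], [0.999, 0.045, 0.0], [0.0, -0.0, -1.0]]
force: [0.2, -0.8, 0.7]
width: 68.4
grip_force: 0.0
```

```bash
python3 - <<'E'
from plan import *
plan((616,90.5,110,92.65),(616,90.5,-3,92.65))
E
```

```text
t 19.8 at [670.2 -96.  111.3] yaw 92.59 w 68.4 F [ 0.2 -0.8  0.7] tilt [ 0.0001 -0.0003] j [-0.14  0.38  0.3   1.48  0.    1.38]
  spin 1 rows x -0.0011
  slide 5 rows x [0.0378, -0.0091, 0.0003]
  slide 3 rows x [-0.0, -0.0, 0.0377]
```

Emit:
carry_out([
  {"claw": -1, "slide": [0.0378, -0.0091, 0], "spin": 0},
  {"claw": -1, "slide": [0.0378, -0.0091, 0], "spin": 0},
  {"claw": -1, "slide": [0.0378, -0.0091, 0], "spin": 0},
  {"claw": -1, "slide": [0.0378, -0.0091, 0], "spin": 0},
  {"claw": -1, "slide": [0.0378, -0.0091, 0], "spin": 0},
  {"claw": -1, "slide": [0, 0, 0], "spin": 0},
  {"claw": -1, "slide": [0, 0, 0], "spin": 0},
], force=30)

```text
time_s: 20.5
eef_pos: [616.4, 91.5, 110.4]
orientation: [[-0.047, 0.999, 0.0], [0.999, 0.047, -0.0], [-0.0, 0.0, -1.0]]
force: [-0.5, 0.1, 0.1]
width: 85.5
grip_force: 0.0
```

```bash
python3 - <<'E'
from plan import *
plan((616,90.5,-3,92.65))
E
```

```text
t 20.5 at [616.4  91.5 110.4] yaw 92.69 w 85.5 F [-0.5  0.1  0.1] tilt [-0.0002  0.0004] j [ 0.15  0.25  0.13  1.45 -0.    1.67]
  spin 1 rows x 0.0007
  slide 3 rows x [-0.0003, -0.0001, 0.0378]
```

Emit:
carry_out([
  {"claw": -1, "slide": [-0.0009, -0.0003, 0.036], "spin": 0},
  {"claw": -1, "slide": [0, 0, 0.036], "spin": 0},
  {"claw": -1, "slide": [0, 0, 0.036], "spin": 0},
  {"claw": -1, "slide": [0, 0, 0], "spin": 0},
  {"claw": 1, "slide": [0, 0, 0], "spin": 0},
  {"claw": 1, "slide": [0, 0, 0], "spin": 0},
  {"claw": 1, "slide": [0, 0, 0], "spin": 0},
  {"claw": 1, "slide": [0, 0, 0], "spin": 0},
  {"claw": 1, "slide": [0, 0, 0], "spin": 0},
  {"claw": 1, "slide": [0, 0, 0], "spin": 0},
])

```text
time_s: 21.5
eef_pos: [617.7, 89.8, 4.5]
orientation: [[-0.045, 0.999, 0.004], [0.999, 0.045, 0.0], [-0.0, 0.004, -1.0]]
force: [0.7, -2.0, 7.0]
width: 64.5
grip_force: 33.9
```

```bash
python3 - <<'E'
from plan import *
plan((616,90.5,102,92.65),(415.7,307.8,102,92.65))
E
```

```text
t 21.5 at [617.7  89.8   4.5] yaw 92.58 w 64.5 F [ 0.7 -2.   7. ] tilt [-0.0001  0.0038] j [ 0.14  0.29 -0.03  1.25 -0.    1.67]
  spin 1 rows x -0.0012
  slide 3 rows x [0.0003, -0.0006, -0.0325]
  slide 8 rows x [0.0283, -0.0238, -0.0]
```

Emit:
carry_out([
  {"claw": 1, "slide": [0, 0, -0.0325], "spin": 0},
  {"claw": 1, "slide": [0, 0, -0.0325], "spin": 0},
  {"claw": 1, "slide": [0, 0, -0.0325], "spin": 0},
  {"claw": 1, "slide": [0.0283, -0.0238, 0], "spin": 0},
  {"claw": 1, "slide": [0.0283, -0.0238, 0], "spin": 0},
  {"claw": 1, "slide": [0.0283, -0.0238, 0], "spin": 0},
  {"claw": 1, "slide": [0.0283, -0.0238, 0], "spin": 0},
  {"claw": 1, "slide": [0.0283, -0.0238, 0], "spin": 0},
  {"claw": 1, "slide": [0.0283, -0.0238, 0], "spin": 0},
  {"claw": 1, "slide": [0.0283, -0.0238, 0], "spin": 0},
  {"claw": 1, "slide": [0.0283, -0.0238, 0], "spin": 0},
  {"claw": 1, "slide": [0, 0, 0], "spin": 0},
  {"claw": 1, "slide": [0, 0, 0], "spin": 0},
])

```text
time_s: 22.8
eef_pos: [415.6, 308.0, 100.5]
orientation: [[-0.047, 0.999, 0.001], [0.999, 0.047, 0.001], [0.001, 0.001, -1.0]]
force: [-0.6, 0.0, -0.4]
width: 64.6
grip_force: 33.9
```

```bash
python3 - <<'E'
from plan import *
plan((415.7,307.8,14,92.65),max_mm=32)
from h import *
c=env.capture("top"); s=env.capture("scene")
cv2.imwrite("pics/p3.png",np.hstack([cv2.resize(i,(400,400),interpolation=cv2.INTER_CUBIC) for i in(c["image"][135:205,280:350],s["image"][230:295,220:285])]))
def r(c,lo,hi,box,z):
    ys,xs=np.nonzero(mask(c["image"],lo,hi,box)); 
    return (len(xs),rect(onto(c,np.c_[xs,ys],z))) if len(xs) else 0
G=((0,0,90),(180,70,255))
print("sqblade",r(c,*G,(290,140,340,200),9),r(s,*G,(224,235,275,285),9))
E
```

```text
t 22.8 at [415.6 308.  100.5] yaw 92.7 w 64.6 F [-0.6  0.  -0.4] tilt [0.0005 0.0011] j [ 0.64 -0.   -0.17  1.4  -0.    2.16]
  spin 1 rows x 0.0009
  slide 3 rows x [-0.0001, 0.0, 0.0288]
sqblade (291, array([ 625.1, -130.6,   72.4,   24.2,    2.8])) (215, array([ 624.5, -132.4,   65.4,   22.8,    1.6]))
```

View pics/p3.png

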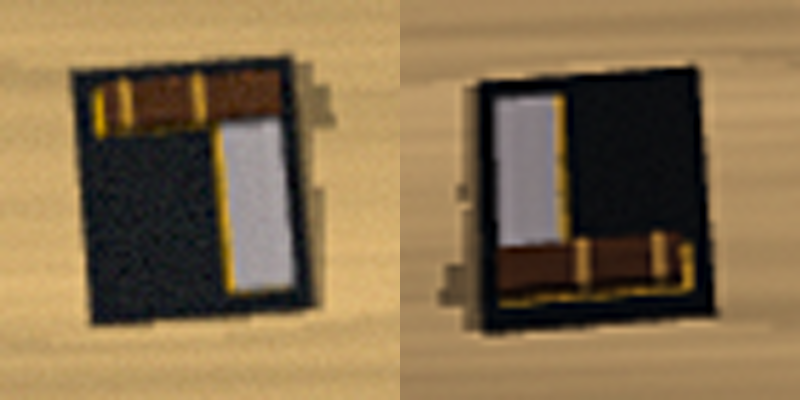

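Emit:
carry_out([
  {"claw": 1, "slide": [0.0005, 0, 0.0288], "spin": 0},
  {"claw": 1, "slide": [0, 0, 0.0288], "spin": 0},
  {"claw": 1, "slide": [0, 0, 0.0288], "spin": 0},
  {"claw": 1, "slide": [0, 0, 0], "spin": 0},
  {"claw": 1, "slide": [0, 0, 0], "spin": 0},
])

```text
time_s: 23.4
eef_pos: [416.2, 307.1, 13.5]
orientation: [[-0.044, 0.999, -0.001], [0.999, 0.044, -0.0], [-0.0, -0.001, -1.0]]
force: [0.2, 0.1, 0.2]
width: 65.0
grip_force: 35.8
```

```bash
python3 - <<'E'
from plan import *
plan((415.7,308.3,10.5,92.65),max_mm=32)
E
```

```text
t 23.4 at [416.2 307.1  13.5] yaw 92.51 w 65.0 F [0.2 0.1 0.2] tilt [-0.0005 -0.0008] j [ 0.64  0.04 -0.3   1.24  0.    2.16]
  spin 1 rows x -0.0025
  slide 1 rows x [0.0012, -0.0004, 0.003]
```

Release, lift, and withdraw over the robot's side so both cameras see everything.

Emit:
carry_out([
  {"claw": 1, "slide": [0.001, -0.0004, 0.003], "spin": 0},
  {"claw": 1, "slide": [0, 0, 0], "spin": 0},
  {"claw": 1, "slide": [0, 0, 0], "spin": 0},
  {"claw": -0.7, "slide": [0, 0, 0], "spin": 0},
  {"claw": -1, "slide": [0, 0, 0], "spin": 0},
  {"claw": -1, "slide": [0, 0, 0], "spin": 0},
  {"claw": -1, "slide": [0, 0, 0], "spin": 0},
  {"claw": -1, "slide": [0, 0, -0.04], "spin": 0},
  {"claw": -1, "slide": [0, 0, -0.04], "spin": 0},
  {"claw": -1, "slide": [0, 0, -0.04], "spin": 0},
  {"claw": -1, "slide": [0.03, 0.03, -0.02], "spin": 0},
  {"claw": -1, "slide": [0.04, -0.02, 0], "spin": 0},
  {"claw": -1, "slide": [0.04, -0.02, 0], "spin": 0},
  {"claw": -1, "slide": [0.04, -0.02, 0], "spin": 0},
  {"claw": -1, "slide": [0.04, -0.02, 0], "spin": 0},
  {"claw": -1, "slide": [0.04, -0.02, 0], "spin": 0},
  {"claw": -1, "slide": [0.03, -0.03, 0], "spin": 0},
  {"claw": -1, "slide": [0, 0, 0], "spin": 0},
])

```text
time_s: 25.2
eef_pos: [300.0, 567.1, 149.5]
orientation: [[-0.05, 0.999, -0.001], [0.999, 0.05, -0.0], [-0.0, -0.001, -1.0]]
force: [-0.1, -0.8, 0.8]
width: 85.6
grip_force: 0.0
```

```bash
python3 - <<'E'
from plan import *
plan()
from obj import *
c=env.capture("top"); s=env.capture("scene")
f=lambda i,sz=(260,260):cv2.resize(i,sz,interpolation=cv2.INTER_CUBIC)
T=c["image"];S_=s["image"]
cv2.imwrite("pics/f.png",np.vstack([np.hstack([f(T[232:292,116:176]),f(T[217:287,375:445]),f(T[153:223,358:428])]),np.hstack([f(S_[160:214,370:424]),f(S_[168:226,148:206]),f(S_[216:276,150:210])])]))
def r(c,lo,hi,box,z):
    ys,xs=np.nonzero(mask(c["image"],lo,hi,box)); 
    return (len(xs),rect(onto(c,np.c_[xs,ys],z))) if len(xs) else 0
G=((0,0,100),(180,70,255))
print("blade",r(c,*G,(398,235,424,285),21),r(s,*G,(160,172,190,200),21))
E
```

```text
t 25.2 at [300.  567.1 149.5] yaw 92.86 w 85.6 F [-0.1 -0.8  0.8] tilt [-0.     -0.0012] j [1.08 0.29 0.26 1.53 0.   2.6 ]
blade (100, array([ 388.7, -327.7,   43.5,   12.2,   11.1])) (47, array([ 386.3, -332.2,   39.6,   11.3,   10.9]))
```

View pics/f.png

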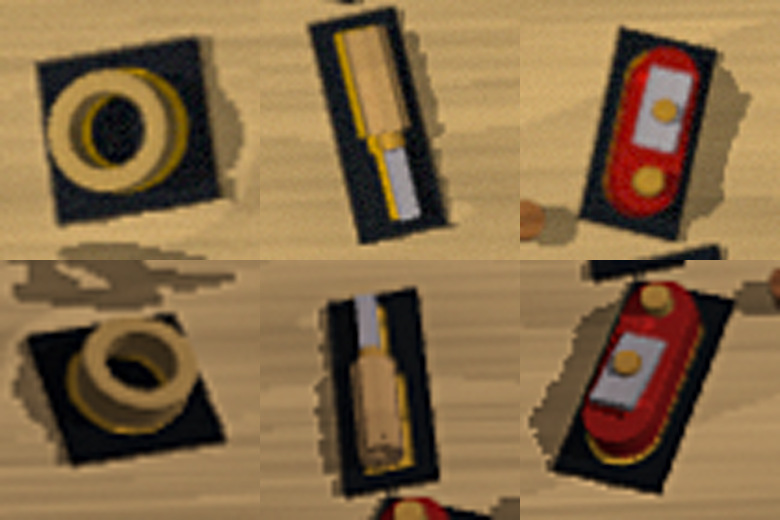

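```bash
python3 - <<'E'
from rig import env
from obj import *
c=env.capture("top"); s=env.capture("scene")
for c,b in((c,(120,236,172,288)),(s,(370,160,424,214))):
    hs=cv2.cvtColor(c["image"],cv2.COLOR_BGR2HSV)
    # tape top face: bright, pale; fit ellipse of face at z=31
    m=mask(c["image"],(12,90,140),(26,172,255),b)
    K=np.zeros_like(m); q=pix(c,np.array([[415.6+d*46*0,307+0,6]])); 
    n,l,st,ce=cv2.connectedComponentsWithStats(m)
    for i in np.argsort(-st[1:,4])[:2]+1:
        ys,xs=np.nonzero(l==i); p=onto(c,np.c_[xs,ys],31); print(st[i],((p.max(0)+p.min(0))/2).round(1),np.ptp(p,axis=0).round(1))
    x,y=np.round(pix(c,[[415.7,308,31]])[0]).astype(int); print("row",y,[tuple(v) for v in hs[y,x-18:x+22:2].tolist()])
E
```

```text
Traceback (most recent call last):
NameError: name 'd' is not defined. Did you mean: 'id'?
```

```bash
python3 - <<'E'
from rig import env
from obj import *
for n,b in(("top",(124,242,166,283)),("scene",(376,170,416,204))):
    c=env.capture(n); hs=cv2.cvtColor(c["image"],cv2.COLOR_BGR2HSV)
    m=mask(c["image"],(12,90,140),(26,172,255),b)
    k,l,st,ce=cv2.connectedComponentsWithStats(m)
    for i in np.argsort(-st[1:,4])[:2]+1:
        ys,xs=np.nonzero(l==i); p=onto(c,np.c_[xs,ys],31); print(n,st[i],((p.max(0)+p.min(0))/2).round(1),np.ptp(p,axis=0).round(1))
    x,y=np.round(pix(c,[[415.7,308,31]])[0]).astype(int); print((x,y),[tuple(v) for v in hs[y,x-18:x+24:2].tolist()])
E
```

```text
top [127 248  27  28 319] [414.9 311.8] [63.3 62.1]
top [124 251   5  32  83] [404.  345.1] [72.7 10.4]
(np.int64(142), np.int64(261)) [(19, 118, 198), (21, 104, 86), (19, 146, 189), (20, 146, 182), (18, 148, 102), (19, 163, 83), (22, 255, 134), (112, 142, 27), (101, 64, 32), (130, 61, 25), (101, 136, 15), (85, 67, 23), (90, 18, 29), (19, 144, 190), (19, 142, 183), (19, 150, 126), (22, 177, 88), (22, 246, 116), (133, 79, 29), (118, 235, 13), (24, 90, 54)]
scene [376 170  40  22 320] [413.3 304.8] [ 75.2 112.6]
scene [386 199  30   5  88] [483.1 301.2] [13.1 80.6]
(np.int64(399), np.int64(181)) [(120, 96, 8), (114, 128, 10), (20, 203, 89), (17, 141, 94), (18, 143, 148), (18, 147, 120), (120, 255, 4), (116, 255, 7), (120, 255, 6), (20, 200, 51), (20, 196, 82), (18, 148, 57), (18, 142, 52), (18, 142, 131), (18, 144, 143), (17, 118, 164), (17, 113, 160), (17, 115, 160), (17, 112, 159), (18, 113, 158), (18, 116, 158)]
```

```bash
python3 - <<'E'
from plan import *
plan((415.7,308.5,149.5,178),(415.7,308.5,12,178),max_mm=46)
E
```

```text
t 25.5 at [304.7 563.3 150.5] yaw 92.5 w 85.6 F [ 0.6  0.2 -1.4] tilt [0.     0.0002] j [ 1.08  0.29  0.25  1.53 -0.    2.6 ]
  spin 11 rows x -0.1357
  slide 7 rows x [-0.0171, -0.0358, 0.0001]
  slide 3 rows x [0.0, 0.0, 0.0458]
```

Emit:
carry_out([
  {"claw": -1, "slide": [0, 0, 0], "spin": -0.1357},
  {"claw": -1, "slide": [0, 0, 0], "spin": -0.1357},
  {"claw": -1, "slide": [0, 0, 0], "spin": -0.1357},
  {"claw": -1, "slide": [0, 0, 0], "spin": -0.1357},
  {"claw": -1, "slide": [0, 0, 0], "spin": -0.1357},
  {"claw": -1, "slide": [0, 0, 0], "spin": -0.1357},
  {"claw": -1, "slide": [0, 0, 0], "spin": -0.1357},
  {"claw": -1, "slide": [0, 0, 0], "spin": -0.1357},
  {"claw": -1, "slide": [0, 0, 0], "spin": -0.1357},
  {"claw": -1, "slide": [0, 0, 0], "spin": -0.1357},
  {"claw": -1, "slide": [0, 0, 0], "spin": -0.1357},
  {"claw": -1, "slide": [-0.0171, -0.0358, 0], "spin": 0},
  {"claw": -1, "slide": [-0.0171, -0.0358, 0], "spin": 0},
  {"claw": -1, "slide": [-0.0171, -0.0358, 0], "spin": 0},
  {"claw": -1, "slide": [-0.0171, -0.0358, 0], "spin": 0},
  {"claw": -1, "slide": [-0.0171, -0.0358, 0], "spin": 0},
  {"claw": -1, "slide": [-0.0171, -0.0358, 0], "spin": 0},
  {"claw": -1, "slide": [-0.0171, -0.0358, 0], "spin": 0},
  {"claw": -1, "slide": [0, 0, 0], "spin": 0},
  {"claw": -1, "slide": [0, 0, 0], "spin": 0},
])

```text
time_s: 27.5
eef_pos: [415.8, 308.4, 150.8]
orientation: [[-0.999, 0.036, 0.001], [0.036, 0.999, 0.001], [-0.001, 0.001, -1.0]]
force: [0.0, 0.3, -0.9]
width: 85.5
grip_force: 0.0
```

```bash
python3 - <<'E'
from plan import *
plan((415.7,308.5,12,178),max_mm=46)
E
```

```text
t 27.5 at [415.8 308.4 150.8] yaw 177.92 w 85.5 F [ 0.   0.3 -0.9] tilt [-0.0007  0.0008] j [ 0.64 -0.01 -0.08  1.5   0.    0.67]
  spin 1 rows x -0.0014
  slide 4 rows x [0.0, 0.0, 0.0347]
```

Emit:
carry_out([
  {"claw": -1, "slide": [0, 0, 0.0347], "spin": 0},
  {"claw": -1, "slide": [0, 0, 0.0347], "spin": 0},
  {"claw": -1, "slide": [0, 0, 0.0347], "spin": 0},
  {"claw": -1, "slide": [0, 0, 0.0347], "spin": 0},
  {"claw": -1, "slide": [0, 0, 0], "spin": 0},
  {"claw": 1, "slide": [0, 0, 0], "spin": 0},
  {"claw": 1, "slide": [0, 0, 0], "spin": 0},
  {"claw": 1, "slide": [0, 0, 0], "spin": 0},
  {"claw": 1, "slide": [0, 0, 0], "spin": 0},
  {"claw": 1, "slide": [0, 0, 0], "spin": 0},
], force=20)

```text
time_s: 28.5
eef_pos: [416.1, 310.6, 13.5]
orientation: [[-0.999, 0.033, 0.003], [0.033, 0.999, 0.002], [-0.003, 0.002, -1.0]]
force: [-1.2, 1.6, 7.1]
width: 66.2
grip_force: 23.0
```

```bash
python3 - <<'E'
from plan import *
plan((415.7,308.5,11,178),max_mm=46)
E
```

```text
t 28.5 at [416.1 310.6  13.5] yaw 178.12 w 66.2 F [-1.2  1.6  7.1] tilt [-0.0025  0.0025] j [ 0.64  0.04 -0.3   1.23  0.    0.67]
  spin 1 rows x 0.0021
  slide 1 rows x [0.0003, -0.0021, 0.0025]
```

Emit:
carry_out([
  {"claw": 1, "slide": [0, 0, -0.003], "spin": 0},
  {"claw": 1, "slide": [0, -0.0023, 0], "spin": 0},
  {"claw": 1, "slide": [0, 0, 0], "spin": 0},
  {"claw": 1, "slide": [0, 0, 0], "spin": 0},
])

```text
time_s: 28.9
eef_pos: [415.0, 307.2, 14.4]
orientation: [[-0.999, 0.033, -0.0], [0.033, 0.999, -0.0], [0.0, -0.0, -1.0]]
force: [0.1, 0.2, -1.2]
width: 65.8
grip_force: 22.5
```

```bash
python3 - <<'E'
from plan import *
plan((415.7,308.5,13.5,178),max_mm=46)
E
```

```text
t 28.9 at [415.  307.2  14.4] yaw 178.1 w 65.8 F [ 0.1  0.2 -1.2] tilt [ 0.0002 -0.0002] j [ 0.64  0.03 -0.3   1.24 -0.    0.67]
  spin 1 rows x 0.0018
  slide 1 rows x [-0.0007, 0.0014, 0.0009]
```

Emit:
carry_out([
  {"claw": 1, "slide": [-0.0005, 0.001, 0.001], "spin": 0},
  {"claw": 1, "slide": [0, 0, 0], "spin": 0},
  {"claw": -0.7, "slide": [0, 0, 0], "spin": 0},
  {"claw": -1, "slide": [0, 0, 0], "spin": 0},
  {"claw": -1, "slide": [0, 0, 0], "spin": 0},
  {"claw": -1, "slide": [0, 0, 0], "spin": 0},
  {"claw": -1, "slide": [0, 0, -0.04], "spin": 0},
  {"claw": -1, "slide": [0, 0, -0.04], "spin": 0},
  {"claw": -1, "slide": [0, 0, -0.04], "spin": 0},
  {"claw": -1, "slide": [0.017, 0.036, 0], "spin": 0},
  {"claw": -1, "slide": [0.017, 0.036, 0], "spin": 0},
  {"claw": -1, "slide": [0.017, 0.036, 0], "spin": 0},
  {"claw": -1, "slide": [0.017, 0.036, 0], "spin": 0},
  {"claw": -1, "slide": [0.017, 0.036, 0], "spin": 0},
  {"claw": -1, "slide": [0.017, 0.036, 0], "spin": 0},
  {"claw": -1, "slide": [0.017, 0.036, 0], "spin": 0},
  {"claw": -1, "slide": [0, 0, 0], "spin": 0},
  {"claw": -1, "slide": [0, 0, 0], "spin": 0},
])

```text
time_s: 30.7
eef_pos: [304.2, 564.5, 132.8]
orientation: [[-1.0, 0.031, -0.0], [0.031, 1.0, -0.001], [0.0, -0.001, -1.0]]
force: [0.9, -0.1, 0.3]
width: 85.2
grip_force: 0.0
```

```bash
python3 - <<'E'
from rig import env
from obj import *
c=env.capture("top"); s=env.capture("scene")
cv2.imwrite("pics/end.png",np.hstack([cv2.resize(c["image"][145:290,112:432],(480,218)),cv2.resize(s["image"][160:290,150:450],(310,218)) ]))
m=mask(c["image"],(12,90,140),(26,172,255),(124,242,166,283)); k,l,st,ce=cv2.connectedComponentsWithStats(m); i=1+np.argmax(st[1:,4])
ys,xs=np.nonzero(l==i); p=onto(c,np.c_[xs,ys],31); print(((p.max(0)+p.min(0))/2).round(1),np.ptp(p,axis=0).round(1)); print(env.read_state()["eef_pos"])
E
```

```text
[414.9 309.4] [63.3 62.1]
[305.16489501 563.48529878 133.41782375]
```

View pics/end.png

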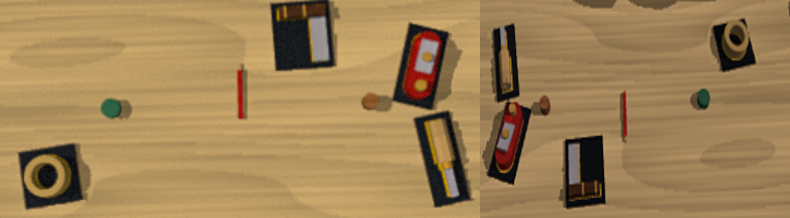

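The final views show all four things flat on their own pads, pointing the right way. By the cameras they are about 1 to 3 mm off at most, and the gripper is clear.

```bash
python3 -c "
from rig import env
print(env.finish_job())"
```

```text
the job is handed in; nothing more can be done
None
```

The chisel, plane, square and tape each lie flat on their own pad, let go and pointing the right way, about 1 to 3 mm off their outlines by the cameras; the job was handed in at about 31 s.

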